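# Square a mould plate into the corner of the measuring bed and wedge it tight

### The arm

A 7-joint arm with a two-finger parallel gripper is mounted at the origin on the work surface. World frame = base frame: x ahead of the robot, y to its left, z up, the work surface at z = 0. Lengths are in m, angles in rad, forces in N, time in s.
With the tool pointing down it reaches from about 0.425 to 0.925 m from the base axis. Payload 6.8 kg.
Tool frame: the origin (TCP) lies between the finger pads; the fingertips stand finger_overhang ahead of it and the grasp point (between the pads) lies 6 mm ahead of it (finger_overhang is the distance from the TCP to the fingertips, in m); z points along the fingers, y is the line along which they close (so a half turn about z gives the same grasp; the last joint's range is limited). The gripper opens to 85 mm and grips with 20 to 120 N. Pads are 22 mm wide; open, the fingers measure 114 mm over their backs; the gripper's body (76 mm by 85 mm) begins 54 mm behind the grasp point. The pads swing forward as they close: fully open they stand 13 mm farther back than shut.
Start: joints at [1.213, 0.477, 0.022, 1.555, -0.011, 1.109, -0.083], TCP at [0.167, -0.654, 0.256] pointing down, gripper open.
Joint ranges: [-2.96, 2.96], [-0.34, 2.1], [-1.41, 1.46], [0.24, 2.44], [-1.37, 4.51], [0.17, 1.92], [-2.96, 2.96]. Speed limits (rad/s): [2.39, 2.39, 3.14, 3.14, 3.14, 3.14, 3.14].

### API

Orientations are given as a unit quaternion [w, x, y, z].
In Python, from station import * gives the robot as it stands.
- The arm moves only by the tool drive_tool, never from a script. Its argument "increments" is a list of rows, each an object of numbers: "claw": the finger opening in m, from 0 to 0.0854; "dx", "dy", "dz": the shift along the tool's x, y, z in m; "wx", "wy", "wz": the turn, a rotation vector about the tool's x, y, z in degrees. A call has 1 to 20 rows; each row shifts and turns the commanded pose from where the row before left it, along the tool's axes as they then stand; what a row does not reach is not made up. A row lasts 1/8 s, in which the tool goes at most 62.5 mm and 10.7 degrees, less where a joint would pass 70% of its speed; a pose out of reach is approached as far as the arm can. A call with a gripper value outside its range is refused whole. The fingers move at their own pace and stop on an object; "newtons" is the grip in N (left out, the last holds). Time passes only in rows, so rows that do not move let the fingers close. It gives the time, the measured TCP pose, the force, the opening and the grip force at its end, in the units of the state.
- get_obs(): the state, without advancing time (a new reading comes with each control period).
- read_camera(name): name is "side" or "top" or "wrist"; returns (picture, depth): 420x560x3 uint8, red, green, blue; 420x560 float32, m along the optical axis (not along the pixel's ray), 0 where there is no reading.
- calibration(name): a dict with "intrinsics" (3x3 intrinsics, pixels), "R" (3x3) and "t" (3): a world point X has camera coordinates R X + t; the wrist camera has in their place "mount" (4x4, takes a point from camera to tool coordinates, whose origin is the TCP and whose axes are the flange's). Camera axes: x right, y down, z forward; pixel columns grow to the right and rows downward; lengths in m; the calibration is good to about 2 mm. A picture is of the moment at which its call begins: read the wrist's pose just before it. calibration takes no time and is no camera call.
- hand_in(): hands the job in; it is judged then, once.
The state is a dict: "t": time; "q": joint angles; "joint_vel": joint speeds; "joint_torque": joint torques, N m; "eef_pos": TCP position; "tool_rot": TCP orientation; "contact_force": force on the tool from outside, world axes, zero at the start; "torque": the same for the moment, N m; "gripper_width": opening from 0.0 (shut) to 1.0 (fully open); "grasp_force": force on a finger pad.
Only numpy, scipy, OpenCV 4.12 (cv2) and the standard library are available. Lean on these libraries where they do the work, as an engineer would, in place of code of your own. Each camera call takes 0.05 s, during which the arm holds its last target. There are 200 camera calls.

### The job

On the inspection bench, slide the loose flat mould plate along the measuring bed, past the stop block, until it sits fully home in the corner, flush against both fences. Then put the wooden wedge, thin end first and lying flat on the bed, into the gap between the plate and the stop block and push it in firmly until the plate is locked tight, and let go. Leave the two bottles and the ring gauge where they stand.

Things in the scene. Friction and masses are not known exactly. Their poses are not given: they have to be found in the camera images.
- bed: Fixed dark steel measuring bed on the bench, 300 x 185 mm, 12 mm thick (its top 12 mm above the bench); in its own frame x -170..130, y -105..80 mm, origin on its underside; often turned a little. Carries an end fence (face at x = +100 mm, y -50..50), a side fence (face at y = +50 mm, x -160..125), both 25 mm thick, tops 32 mm above the bench, and a stop block.
- corner (a point): Inner corner of the two fence faces, on the bed's top, at (+100, +50) mm of the bed; axes as the bed's. With the plate home its centre lies 45 mm (x) and 30 mm (y) short of this point, on the -x, -y side.
- channel (a point): Point on the home plate's free long side, (35, -10) mm of the bed, facing the middle of the stop: a steel block 60 mm long (x 5..65 mm of the bed), 18 mm high, 40 mm deep to -y, with a sprung pad (7 N/mm, gives 6 mm). The pad's face slopes 0.2 like the wedge: the gap narrows to +x. The gap here is 12 to 18 mm, set anew each time and not reported; 6 mm more at the mouth (x = 5).
- plate: Loose flat aluminium mould plate 90 x 60 x 16 mm, 0.35 to 0.65 kg, lying on the bed, with a round inlay and two dark bolt holes on top. Origin at the centre of its underside, x along the 90 mm side, roughly the bed's x (within 0.3 rad). It starts clear of both fences, on the robot's side of the stop.
- wedge: Loose wooden wedge on the bench right of the bed, 0.1 kg, 110 mm long, body 20 mm high. Origin on the underside, x to the thin end. Straight side (for the plate) at y = +11 mm; other side from y = +1 mm at the thin end (x = +55) to y = -21 mm at the tail (x = -55). On top a grip tab x -41..5, y -8..8 mm, up to 52 mm above the underside.
- wedge_tip (a point): Middle of the wedge's thin end face (10 mm thick), 10 mm above its underside. In the bed's frame, by the stop's setting: It meets the pad at x = +45 to +75; a steady push of 15 to 20 N on the tail then drives it some 5 to 10 mm further and sets it; it holds by friction.
- bottle_a: Bystander: empty green glass bottle 60 mm across, 190 mm tall, standing; origin at the centre of its underside.
- bottle_b: Bystander: the same kind of bottle.
- ring_gauge: Bystander: steel ring gauge 72 mm across, 30 mm high; origin at the centre of its underside.
Not all that is in view belongs to the job. What is shaped like the plate but red is not meant.

How it is judged:
On the way:
1. the plate is flush in the corner (each way within 2 mm, square within 0.03 rad) before the wedge presses on it (x of plate in the frame of corner above -0.047 m and y of plate in the frame of corner above -0.032 m and angle between the x axis of plate and the x axis of bed, either way round below 0.03 rad and z of plate in the frame of bed below 0.014 m and contact force between wedge and plate below 0.5 N), for 0.2 s.
At the end, for the whole second after the job is handed in: Plate flat in the corner, within 2 mm of both fences, square within 0.03 rad; wedge thin end forward, flat on the bed (3 mm, 0.08 rad), in line with it within 0.06 rad, between plate and stop, pressing on the plate with over 2 N; all let go and at rest (x of plate in the frame of corner above -0.047 m and y of plate in the frame of corner above -0.032 m and angle between the x axis of plate and the x axis of bed, either way round below 0.03 rad and z of plate in the frame of bed below 0.014 m and contact force between wedge and plate above 2 N and x of wedge_tip in the frame of bed above 0.03 m and x of wedge in the frame of bed below 0.05 m and z of wedge in the frame of bed below 0.015 m and angle between wedge's own z axis and vertical below 0.08 rad and angle between the x axis of wedge and the x axis of bed, either way round below 0.06 rad and linear speed of each of plate, wedge below 0.01 m/s); the robot touches nothing.
It fails at once if a bottle or the ring gauge is moved by more than 20 mm (distance of any of bottle_a, bottle_b, ring_gauge from where it was at the start of the episode above 0.02 m).
It also fails if it takes over 72 s, if anything falls off the work surface, if the arm or the gripper's body presses on something with over 40 N, if the wrist force passes 120 N, or if a joint passes its speed limit or range.

## Working session

There is one attempt and no reset: what is moved stays moved. The work goes in short steps, Python scripts to look and compute and a tool call to move; the robot and the scene stay as the last step left them, time stands still between calls to the robot, and variables do not carry over. Pictures are saved under pics/ and viewed, at most 10 in all, crops included, and the job is handed in when it is done.

Besides the shell and the picture viewer there is one more tool, called after "Call:" in YAML: its name, and indented under it one key for each argument. drive_tool: Moves the arm, as the interface text tells. Its arguments: {"type":"object","properties":{"increments":{"type":"array","items":{"type":"object","properties":{"claw":{"type":"number"},"dx":{"type":"number"},"dy":{"type":"number"},"dz":{"type":"number"},"wx":{"type":"number"},"wy":{"type":"number"},"wz":{"type":"number"}}}},"newtons":{"type":"number"}},"required":["increments"]}

```bash
mkdir -p pics; ls; python3 - <<'E'
from station import *
import cv2,numpy as np
o=get_obs();print({k:np.round(v,3) for k,v in o.items()})
for n in('top','side'):
    p,d=read_camera(n);np.savez(f'pics/{n}0.npz',p=p,d=d);cv2.imwrite(f'pics/{n}0.png',p[:,:,::-1])
    c=calibration(n);print(n,{k:np.round(v,3).tolist() for k,v in c.items()})
print(calibration('wrist'))
E
```

```text
pics
{'t': np.float64(0.0), 'q': array([ 1.213,  0.478,  0.022,  1.556, -0.011,  1.109, -0.083]), 'joint_vel': array([ 0.   , -0.   , -0.001,  0.   ,  0.001, -0.002, -0.001]), 'joint_torque': array([-1.0000e-03, -5.9645e+01,  1.6080e+00, -2.8120e+01,  1.2000e-02,
        1.0000e-02, -0.0000e+00]), 'eef_pos': array([ 0.167, -0.654,  0.255]), 'tool_rot': array([-0.001,  0.992,  0.125, -0.   ]), 'contact_force': array([ 0.251, -0.929,  0.421]), 'torque': array([ 0.023, -0.066, -0.02 ]), 'grasp_force': np.float64(0.0), 'gripper_width': np.float64(0.99)}
top {'intrinsics': [[509.996, 0.0, 283.293], [0.0, 509.996, 205.967], [0.0, 0.0, 1.0]], 'R': [[-0.065, -0.998, 0.0], [-0.975, 0.064, -0.215], [0.215, -0.014, -0.977]], 't': [0.086, 0.513, 1.144]}
side {'intrinsics': [[511.145, 0.0, 279.347], [0.0, 511.145, 199.683], [0.0, 0.0, 1.0]], 'R': [[-0.954, -0.299, -0.018], [-0.179, 0.616, -0.767], [0.241, -0.729, -0.641]], 't': [0.519, 0.099, 1.089]}
{'intrinsics': array([[333.43552204,   0.        , 271.4253289 ],
       [  0.        , 333.43552204, 200.44829949],
       [  0.        ,   0.        ,   1.        ]]), 'mount': array([[ 1.70810305e-03, -9.55946435e-01, -2.93536191e-01,
         7.32707200e-02],
       [ 9.99998427e-01,  1.49227588e-03,  9.59215820e-04,
         2.89192809e-04],
       [-4.78921967e-04, -2.93537367e-01,  9.55947480e-01,
        -1.17988044e-01],
       [ 0.00000000e+00,  0.00000000e+00,  0.00000000e+00,
         1.00000000e+00]])}
```

View pics/top0.png

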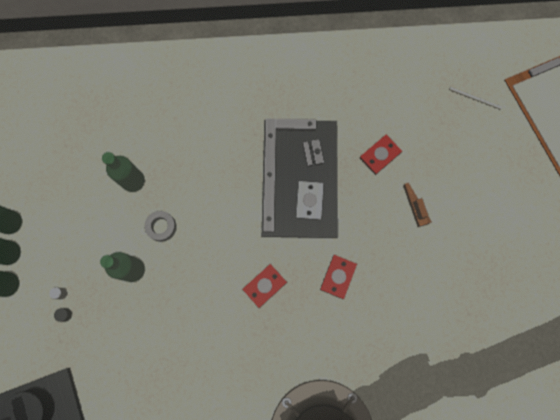

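View pics/side0.png

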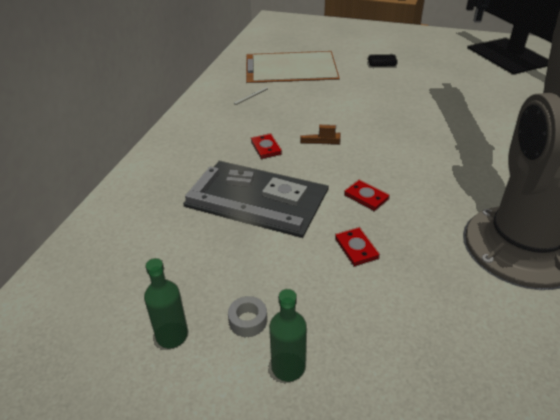

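The top view shows the bed at (300,180), with the side fence on its left (269,175) and the end fence at its top (295,124). The stop is at (314,152). The bare aluminium plate is at (310,200). The wedge is at (418,205), with its thin end up and to the left at (406,186). The side view agrees: bottles, ring gauge and red plates are all well apart from the bed.
Plate candidates are grey (310,200) and red (264,286), (339,277), (380,154). I choose the grey one on the bed.

```bash
cat > h.py <<'E'
import numpy as np,cv2
from station import *
from scipy.spatial.transform import Rotation as Ro
def cloud(n,d,o=None):
    c=calibration(n);K=c['intrinsics'];v,u=np.mgrid[:d.shape[0],:d.shape[1]]
    P=np.stack([(u-K[0,2])/K[0,0]*d,(v-K[1,2])/K[1,1]*d,d],-1)
    if n!='wrist': return (P-c['t'])@c['R']
    M=c['mount'];P=P@M[:3,:3].T+M[:3,3]
    q=o['tool_rot'];return P@Ro.from_quat(np.r_[q[1:],q[0]]).as_matrix().T+o['eef_pos']
def big(m):
    n,l,s,c=cv2.connectedComponentsWithStats(m.astype(np.uint8));k=1+np.argmax(s[1:,4]);return l==k
def rect(xy):
    (c,s,a)=cv2.minAreaRect((xy*1000).astype(np.float32));return np.round(c,1),np.round(s,1),round(a,2)
E
python3 - <<'E'
from h import *
z=np.load('pics/top0.npz');p=z['p'];d=z['d'];W=cloud('top',d)
hsv=cv2.cvtColor(p,cv2.COLOR_RGB2HSV);H,S,V=[hsv[...,i].astype(int) for i in range(3)]
roi=np.zeros(V.shape,bool);roi[110:245,255:345]=1
bench=W[245:255,255:345].reshape(-1,3);print('bench z',np.median(bench[:,2]))
bed=roi&(W[...,2]>.006);bed=big(bed);print('bed',bed.sum(),rect(W[bed][:,:2]))
dark=roi&(V<80)&(S<80);print('bedtop z',np.median(W[dark][:,2]))
q=roi.copy();q[:,:295]=0;q[:180]=0
pl=big(q&(W[...,2]>.02));print('plate',pl.sum(),rect(W[pl][:,:2]),np.median(W[pl][:,2]))
pl=big(q&(V>110));print('plate col',pl.sum(),rect(W[pl][:,:2]))
q=roi.copy();q[:,:300]=0;q[135:170];q[170:]=0;q[:135]=0
st=big(q&(W[...,2]>.02));print('stop',st.sum(),rect(W[st][:,:2]),np.median(W[st][:,2]))
sf=roi.copy();sf[:,280:]=0;sf&=W[...,2]>.024;print('sidefence',rect(W[sf][:,:2]),np.median(W[sf][:,2]))
w=np.zeros(V.shape,bool);w[175:235,395:440]=1;w&=(S>90)&(H<20)
print('wedge',w.sum(),rect(W[w][:,:2]),np.percentile(W[w][:,2],[5,50,95,99]))
lo=w&(W[...,2]<.03)&(W[...,2]>.005);hi=w&(W[...,2]>.04)
print('low',lo.sum(),rect(W[lo][:,:2]),W[lo][:,:2].mean(0),'tab',hi.sum(),rect(W[hi][:,:2]),W[hi].mean(0))
cv2.imwrite('pics/crop0.png',cv2.resize(p[110:245,255:445,::-1],None,fx=4,fy=4,interpolation=cv2.INTER_CUBIC))
E
```

```text
bench z 0.0004743617794126778
bed 8839 (array([506.9,  12.7]), array([187.5, 500.9]), 85.4)
bedtop z 0.0126135612554838
plate 915 (array([418.6,   9.5]), array([ 62.1, 333.3]), 79.58) 0.028400974530359696
plate col 848 (array([417.8,   9.8]), array([ 61.4, 331.7]), 79.5)
stop 352 (array([471.7,   3.9]), array([ 54.6, 439.6]), 79.67) 0.02998835515906461
sidefence (array([506.2,  81. ]), array([ 43.5, 490.3]), 87.47) 0.03271622508418964
wedge 334 (array([ 375. , -126.5]), array([103.2, 443.5]), 43.35) [0.01535167 0.02152931 0.05450616 0.05663343]
low 216 (array([ 509. , -264.9]), array([107.9,  28.6]), 23.1) [ 0.50559317 -0.26824141] tab 116 (array([ 372.4, -113. ]), array([ 45.1, 427.1]), 37.49) [ 0.4918719  -0.26916433  0.06192221]
```

View pics/crop0.png

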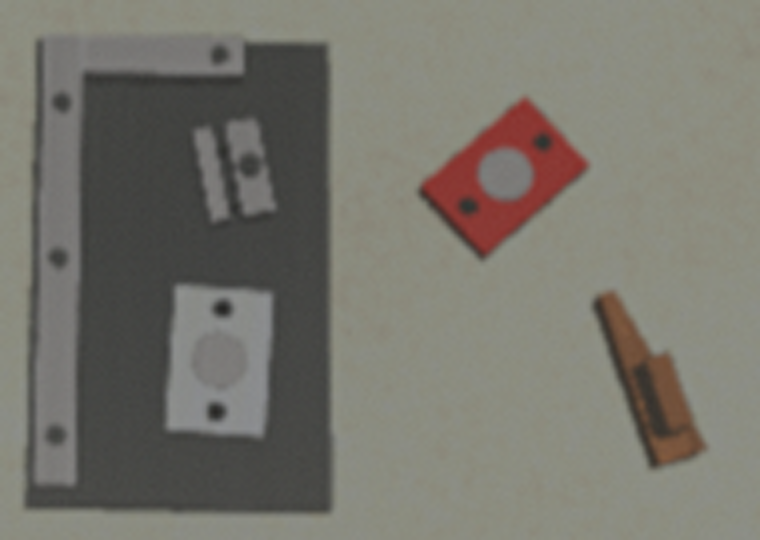

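The crop shows the bare plate with its inlay and two holes at (310,200), the stop with its sloped pad at (314,152), and the wedge with its tab at (418,208). Depth dropouts spoiled the fits, so I'll filter them out.

```bash
cat >> h.py <<'E'
def bed2w(b,c,a): # mm
    R=np.array([[np.cos(a),-np.sin(a)],[np.sin(a),np.cos(a)]]);return R@np.asarray(b,float)+c
def tool_yaw(o):
    q=o['tool_rot'];R=Ro.from_quat(np.r_[q[1:],q[0]]).as_matrix();return np.arctan2(R[1,0],R[0,0])
E
python3 - <<'E'
from h import *
z=np.load('pics/top0.npz');p=z['p'];d=z['d'];W=cloud('top',d);ok=(d>0);Z=np.where(ok,W[...,2],-1)
hsv=cv2.cvtColor(p,cv2.COLOR_RGB2HSV);H,S,V=[hsv[...,i].astype(int) for i in range(3)]
def box(r0,r1,c0,c1):
    m=np.zeros(V.shape,bool);m[r0:r1,c0:c1]=1;return m
# noise-free: reproject pixels onto known plane height
c=calibration('top');K=c['intrinsics'];R=c['R'];t=c['t']
def onz(m,h):
    v,u=np.nonzero(m);r=np.stack([(u-K[0,2])/K[0,0],(v-K[1,2])/K[1,1],np.ones(len(u))],1)@R
    o=-R.T@t;s=(h-o[2])/r[:,2];return (o+r*s[:,None])[:,:2]
def hull(name,m,h): print(name,m.sum(),rect(onz(m,h)),'Z',np.round(np.percentile(Z[m&ok],[10,50,90]),4))
V2=cv2.medianBlur(p,3);g=V2.max(2)
dark=big(box(112,245,258,345)&(g<95)|box(112,245,258,300)&(Z>.02));hull('bed',big(box(112,245,255,345)&((g<95)|(Z>.022))),.012)
hull('plate',big(box(178,225,292,328)&(V>105)),.028)
hull('sf',big(box(126,235,262,279)&(V>85)&(Z>.02)),.032)
hull('stop',big(box(138,168,308,328)&(V>85)),.030)
hull('pad',big(box(138,168,300,313)&(V>85)),.030)
w=box(175,235,398,440)&(S>70)&(H<25);
hull('wedge low',w,.02);hi=w&(Z>.042);hull('tab',hi,.052)
e=big(box(182,200,400,414)&w);print('tip px',np.argwhere(w)[np.argwhere(w)[:,0].argmin()])
E
```

```text
bed 8723 (array([600.4,   7.3]), array([183.5, 305. ]), 85.46) Z [0.01   0.0142 0.0327]
plate 860 (array([535.2, -11.8]), array([59.4, 90.3]), 81.95) Z [0.0253 0.0283 0.0315]
sf 1040 (array([596.5,  81.8]), array([ 30.4, 265.6]), 83.8) Z [0.0297 0.0327 0.0356]
stop 170 (array([656.2, -39.4]), array([61.2, 20. ]), 6.93) Z [0.0273 0.0305 0.0334]
pad 118 (array([652.1, -14.9]), array([60. , 12.6]), 6.45) Z [0.0252 0.0291 0.0323]
wedge low 398 (array([ 511.9, -271.2]), array([109.6,  31.6]), 13.62) Z [0.0154 0.0209 0.0528]
tab 128 (array([ 493.9, -271.8]), array([45.3, 16.7]), 12.4) Z [0.0476 0.0519 0.0549]
tip px [183 406]
```

```bash
python3 - <<'E'
import station;print([n for n in dir(station) if n[0]!='_'])
print({k:getattr(station,k) for k in dir(station) if 'over' in k.lower()})
E
```

```text
['PlanningError', 'calibration', 'finger_overhang', 'get_obs', 'hand_in', 'read_camera']
{'finger_overhang': 0.025}
```

Call:
drive_tool:
  increments:
    - {"claw": 0, "wz": 9.45}
    - {"claw": 0, "wz": 9.45}
    - {"dx": 0.025, "dy": -0.0404}
    - {"dx": 0.025, "dy": -0.0404}
    - {"dx": 0.025, "dy": -0.0404}
    - {"dx": 0.025, "dy": -0.0404}
    - {"dx": 0.025, "dy": -0.0404}
    - {"dx": 0.025, "dy": -0.0404}
    - {"dx": 0.025, "dy": -0.0404}
    - {"dx": 0.025, "dy": -0.0404}
    - {"dx": 0.025, "dy": -0.0404}
    - {"dx": 0.025, "dy": -0.0404}
    - {"dx": 0.025, "dy": -0.0404}
    - {"dx": 0.025, "dy": -0.0404}
    - {"dx": 0.025, "dy": -0.0404}
    - {"dx": 0.025, "dy": -0.0404}
    - {"dx": 0.025, "dy": -0.0404}
    - {"dx": 0.025, "dy": -0.0404}
    - {"dx": 0}

```text
schema error: expected keys claw, dx, dy, dz, wx, wy, wz
```

Call:
drive_tool:
  increments:
    - {"claw": 0, "dx": 0, "dy": 0, "dz": 0, "wx": 0, "wy": 0, "wz": 9.45}
    - {"claw": 0, "dx": 0, "dy": 0, "dz": 0, "wx": 0, "wy": 0, "wz": 9.45}
    - {"claw": 0, "dx": 0.025, "dy": -0.0404, "dz": 0, "wx": 0, "wy": 0, "wz": 0}
    - {"claw": 0, "dx": 0.025, "dy": -0.0404, "dz": 0, "wx": 0, "wy": 0, "wz": 0}
    - {"claw": 0, "dx": 0.025, "dy": -0.0404, "dz": 0, "wx": 0, "wy": 0, "wz": 0}
    - {"claw": 0, "dx": 0.025, "dy": -0.0404, "dz": 0, "wx": 0, "wy": 0, "wz": 0}
    - {"claw": 0, "dx": 0.025, "dy": -0.0404, "dz": 0, "wx": 0, "wy": 0, "wz": 0}
    - {"claw": 0, "dx": 0.025, "dy": -0.0404, "dz": 0, "wx": 0, "wy": 0, "wz": 0}
    - {"claw": 0, "dx": 0.025, "dy": -0.0404, "dz": 0, "wx": 0, "wy": 0, "wz": 0}
    - {"claw": 0, "dx": 0.025, "dy": -0.0404, "dz": 0, "wx": 0, "wy": 0, "wz": 0}
    - {"claw": 0, "dx": 0.025, "dy": -0.0404, "dz": 0, "wx": 0, "wy": 0, "wz": 0}
    - {"claw": 0, "dx": 0.025, "dy": -0.0404, "dz": 0, "wx": 0, "wy": 0, "wz": 0}
    - {"claw": 0, "dx": 0.025, "dy": -0.0404, "dz": 0, "wx": 0, "wy": 0, "wz": 0}
    - {"claw": 0, "dx": 0.025, "dy": -0.0404, "dz": 0, "wx": 0, "wy": 0, "wz": 0}
    - {"claw": 0, "dx": 0.025, "dy": -0.0404, "dz": 0, "wx": 0, "wy": 0, "wz": 0}
    - {"claw": 0, "dx": 0.025, "dy": -0.0404, "dz": 0, "wx": 0, "wy": 0, "wz": 0}
    - {"claw": 0, "dx": 0.025, "dy": -0.0404, "dz": 0, "wx": 0, "wy": 0, "wz": 0}
    - {"claw": 0, "dx": 0.025, "dy": -0.0404, "dz": 0, "wx": 0, "wy": 0, "wz": 0}
    - {"claw": 0, "dx": 0, "dy": 0, "dz": 0, "wx": 0, "wy": 0, "wz": 0}

```text
t: 2.48
eef_pos: [0.6186, -0.0367, 0.2557]
tool_rot: [-0.001, 0.999, -0.037, -0.0]
contact_force: [-0.6, -0.7, -0.5]
gripper_width: 0.0
grasp_force: 0.0
```

```bash
python3 - <<'E'
from h import *
o=get_obs();p,d=read_camera('wrist');np.savez('pics/w1.npz',p=p,d=d,pos=o['eef_pos'],rot=o['tool_rot'])
cv2.imwrite('pics/w1.png',p[:,:,::-1]);print(o['eef_pos'],np.degrees(tool_yaw(o)),o['contact_force'])
E
```

```text
[ 0.61855505 -0.03669409  0.25569397] -4.201900811794178 [-0.64349729 -0.68897344 -0.50718418]
```

View pics/w1.png

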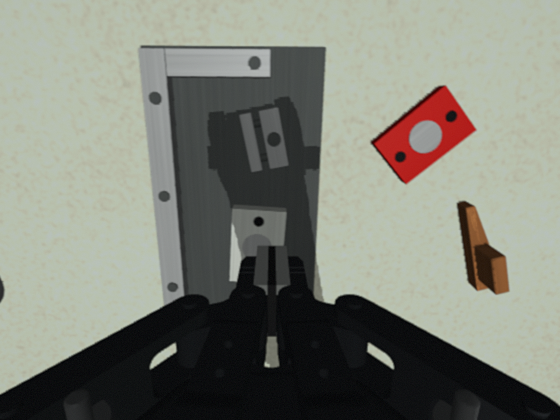

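The wrist view shows the side fence's inner edge near columns 165–182, the end fence's edge at row 76, the stop pad at (255,140) and (275,138), and the plate at (258,240), partly hidden by the fingers. The wedge is at (480,250), with its thin end up at (465,205). I'll extract the lines next.

```bash
cat >> h.py <<'E'
def wonz(uv,h,pos,rot): # wrist pixels -> world xy at height h
    c=calibration('wrist');K=c['intrinsics'];M=c['mount'];uv=np.asarray(uv,float)
    r=np.stack([(uv[:,0]-K[0,2])/K[0,0],(uv[:,1]-K[1,2])/K[1,1],np.ones(len(uv))],1)
    Q=Ro.from_quat(np.r_[rot[1:],rot[0]]).as_matrix();r=r@M[:3,:3].T@Q.T;o=Q@M[:3,3]+pos
    return (o+r*((h-o[2])/r[:,2])[:,None])[:,:2]
def line(P):
    vx,vy,x,y=cv2.fitLine((P*1000).astype(np.float32),cv2.DIST_HUBER,0,.01,.01).ravel();a=np.degrees(np.arctan2(vy,vx))
    return round((a+90)%180-90,2),np.round([x,y],1)
E
python3 - <<'E'
from h import *
z=np.load('pics/w1.npz');p=z['p'];d=z['d'];pos,rot=z['pos'],z['rot']
g=cv2.cvtColor(p,cv2.COLOR_RGB2GRAY).astype(int)
for r in(100,140,180):print(r,g[r,130:200].tolist())
for c in(200,240):print(c,g[38:95,c].tolist())
for r in(120,140,155):print(r,g[r,232:300].tolist())
o={'eef_pos':pos,'tool_rot':rot};W=cloud('wrist',d,o)
for n,(u,v) in dict(sf=(160,170),bed=(310,90),pad=(250,130),stop=(283,150),plate=(245,218),red=(440,110),bench=(520,300),tab=(492,262)).items():
    s=W[v-2:v+3,u-2:u+3].reshape(-1,3);dd=d[v-2:v+3,u-2:u+3].ravel()>0;print(n,np.round(np.median(s[dd],0),4))
hsv=cv2.cvtColor(p,cv2.COLOR_RGB2HSV);m=np.zeros(g.shape,bool);m[190:310,445:525]=1
m&=(hsv[...,1]>100)&(hsv[...,0]<22);Z=np.where(d>0,W[...,2],-1);hi=big(m&(Z>.045))
print('tab',hi.sum(),rect(wonz(np.argwhere(hi)[:,::-1],.052,pos,rot)),'low',rect(wonz(np.argwhere(m&(Z<.024)&(Z>.016))[:,::-1],.02,pos,rot)))
E
```

```text
100 [186, 187, 187, 188, 188, 186, 184, 184, 184, 184, 183, 181, 171, 156, 149, 150, 149, 152, 147, 119, 81, 68, 69, 69, 70, 70, 69, 70, 68, 64, 75, 115, 146, 153, 154, 156, 156, 144, 106, 60, 46, 48, 45, 50, 64, 73, 73, 72, 72, 72, 74, 75, 76, 74, 72, 72, 73, 70, 71, 71, 72, 73, 73, 74, 73, 74, 75, 73, 72, 71]
140 [184, 185, 184, 184, 182, 184, 185, 185, 184, 184, 185, 184, 188, 189, 189, 188, 180, 165, 153, 148, 148, 149, 149, 146, 145, 146, 149, 149, 147, 149, 149, 151, 155, 155, 153, 150, 149, 149, 152, 152, 145, 111, 66, 47, 46, 49, 55, 63, 69, 70, 70, 70, 70, 73, 73, 73, 70, 70, 70, 70, 70, 68, 71, 71, 73, 72, 73, 74, 72, 72]
180 [187, 187, 188, 189, 188, 187, 188, 186, 185, 186, 188, 187, 187, 187, 186, 186, 186, 187, 188, 184, 176, 160, 150, 147, 147, 149, 149, 146, 146, 148, 148, 148, 146, 146, 147, 150, 151, 152, 149, 148, 148, 149, 152, 148, 123, 76, 49, 46, 48, 52, 63, 66, 68, 68, 67, 69, 71, 73, 71, 70, 71, 71, 70, 69, 70, 69, 71, 69, 71, 70]
200 [184, 185, 184, 185, 186, 188, 187, 161, 99, 73, 107, 157, 170, 170, 170, 169, 162, 158, 160, 164, 165, 163, 163, 163, 161, 16
[... 903 characters left out ...]
 46, 43, 43, 43, 46, 46, 47, 45, 45, 42, 45, 44, 43, 43, 44]
155 [44, 45, 44, 46, 45, 44, 46, 46, 45, 45, 44, 46, 44, 44, 47, 59, 82, 92, 92, 94, 93, 94, 94, 95, 95, 95, 87, 65, 43, 38, 39, 39, 40, 39, 47, 72, 88, 92, 90, 90, 90, 91, 92, 92, 89, 90, 91, 91, 92, 92, 92, 93, 93, 91, 77, 52, 42, 44, 46, 47, 45, 44, 44, 43, 44, 44, 44, 44]
sf [0.6287 0.0785 0.0324]
bed [ 0.6968 -0.0826  0.0123]
pad [ 0.6624 -0.0185  0.0289]
stop [ 0.6393 -0.0507  0.0302]
plate [ 0.5677 -0.0043  0.0284]
red [ 0.6676 -0.2151  0.0163]
bench [ 0.4215 -0.3439  0.0006]
tab [ 0.5078 -0.2651  0.0525]
tab 683 (array([ 493.3, -272.8]), array([49.5, 19.3]), 12.37) low (array([ 509.1, -269.4]), array([111.7,  21.6]), 12.19)
```

```bash
python3 - <<'E'
from h import *
z=np.load('pics/w1.npz');p=z['p'];pos,rot=z['pos'],z['rot']
g=cv2.cvtColor(p,cv2.COLOR_RGB2GRAY).astype(float)
def cross(a,t,up):
    s=(a[:-1]<t)&(a[1:]>=t) if up else (a[:-1]>t)&(a[1:]<=t)
    k=np.flatnonzero(s)
    if len(k)==0: return None
    k=k[0];return k+(t-a[k])/(a[k+1]-a[k])
sf=[(c+160+5,r) for r in list(range(110,180))+list(range(205,235)) if (c:=cross(g[r,165:200],100,False))is not None]
ef=[(c,65+r) for c in range(180,240) if (r:=cross(g[65:90,c],115,False)) is not None]
pad=[(230+c,r) for r in range(118,165) if (c:=cross(g[r,230:265],68,True))is not None]
bedR=[(300+c,r) for r in range(55,95) if (c:=cross(g[r,300:345],128,True))is not None]
bedT=[(c,40+r) for c in range(285,315) if (r:=cross(g[40:60,c],128,False))is not None]
plt_=[(225+c,r) for r in range(215,235) if (c:=cross(g[r,220:245],75,True))is not None]
for n,a,h in(('sf',sf,.032),('ef',ef,.032),('pad',pad,.030),('bedR',bedR,.012),('bedT',bedT,.012)):
    print(n,len(a),line(wonz(a,h,pos,rot)))
L=line(wonz(sf,.032,pos,rot));E=line(wonz(ef,.032,pos,rot));Pd=line(wonz(pad,.03,pos,rot))
a=np.radians(L[0]);ex=np.array([np.cos(a),np.sin(a)]);ey=np.array([-ex[1],ex[0]])
o=ex*(E[1]@ex-100)+ey*(L[1]@ey-50);print('bed origin',o,L[0])
ip=lambda x:[(x),( (Pd[1]-o)@ey+(x-(Pd[1]-o)@ex)*np.tan(np.radians(Pd[0]-L[0])))]
print('pad face y at x=5,35,65',ip(5),ip(35),ip(65),'gap35',-10-ip(35)[1])
for n,P in(('plate',[535.2,-11.8]),('tcp',pos[:2]*1000),('wedgetab',[493.3,-272.8])): d=np.array(P)-o;print(n,d@ex,d@ey)
E
```

```text
sf 100 (np.float32(-4.49), array([648. ,  62.8], dtype=float32))
ef 60 (np.float32(85.23), array([716.4,  16.2], dtype=float32))
pad 47 (np.float32(6.77), array([656.6, -11.3], dtype=float32))
bedR 40 (np.float32(-4.47), array([709.7, -97.2], dtype=float32))
bedT 30 (np.float32(85.3), array([739.1, -71.5], dtype=float32))
bed origin [616.0104    15.158096] -4.49
pad face y at x=5,35,65 [5, np.float32(-30.67258)] [35, np.float32(-24.699766)] [65, np.float32(-18.726952)] gap35 14.699766
plate -78.45195304779077 -33.201610568093564
tcp 6.596120695354196 -51.4938442468151
wedgetab -99.7909520390418 -296.6807514696591
```

Call:
drive_tool:
  increments:
    - {"claw": 0, "dx": -0.044, "dy": 0.022, "dz": 0.03, "wx": 0, "wy": 0, "wz": 0.3}
    - {"claw": 0, "dx": -0.0446, "dy": 0.022, "dz": 0.03, "wx": 0, "wy": 0, "wz": 0}
    - {"claw": 0, "dx": 0, "dy": 0, "dz": 0.05, "wx": 0, "wy": 0, "wz": 0}
    - {"claw": 0, "dx": 0, "dy": 0, "dz": 0.05, "wx": 0, "wy": 0, "wz": 0}
    - {"claw": 0, "dx": 0, "dy": 0, "dz": 0.035, "wx": 0, "wy": 0, "wz": 0}
    - {"claw": 0, "dx": 0, "dy": 0, "dz": 0.017, "wx": 0, "wy": 0, "wz": 0}
    - {"claw": 0, "dx": 0, "dy": 0, "dz": 0, "wx": 0, "wy": 0, "wz": 0}
    - {"claw": 0, "dx": 0, "dy": 0, "dz": 0, "wx": 0, "wy": 0, "wz": 0}

```text
t: 3.52
eef_pos: [0.5263, -0.0786, 0.0456]
tool_rot: [0.0, 0.999, -0.043, 0.001]
contact_force: [1.1, 0.5, 0.6]
gripper_width: 0.0
grasp_force: 0.0
```

```bash
cat >> h.py <<'E'
O=np.array([616.0,15.2]);A=np.radians(-4.49);EX=np.array([np.cos(A),np.sin(A)]);EY=np.array([-EX[1],EX[0]])
def tob(P): d=np.asarray(P)-O;return np.stack([d@EX,d@EY],-1)
def st():
    o=get_obs();b=tob(o['eef_pos'][:2]*1000);f=o['contact_force'];print('t %.2f bed'%o['t'],b.round(1),'z %.4f yaw %.2f'%(o['eef_pos'][2],np.degrees(tool_yaw(o))),'F bed',np.round([f[:2]@EX,f[:2]@EY,f[2]],1));return o
E
python3 -c "
from h import *
st()"
```

```text
t 3.52 bed [ -82.  -100.6] z 0.0456 yaw -4.92 F bed [1.  0.6 0.6]
```

Call:
drive_tool:
  increments:
    - {"claw": 0, "dx": 0, "dy": -0.01, "dz": 0.001, "wx": 0, "wy": 0, "wz": 0}
    - {"claw": 0, "dx": 0, "dy": -0.008, "dz": 0.001, "wx": 0, "wy": 0, "wz": -0.4}
    - {"claw": 0, "dx": 0, "dy": -0.008, "dz": 0, "wx": 0, "wy": 0, "wz": 0}
    - {"claw": 0, "dx": 0, "dy": -0.008, "dz": 0, "wx": 0, "wy": 0, "wz": 0}
    - {"claw": 0, "dx": 0, "dy": -0.008, "dz": 0, "wx": 0, "wy": 0, "wz": 0}
    - {"claw": 0, "dx": 0, "dy": -0.008, "dz": 0, "wx": 0, "wy": 0, "wz": 0}
    - {"claw": 0, "dx": 0, "dy": -0.008, "dz": 0, "wx": 0, "wy": 0, "wz": 0}
    - {"claw": 0, "dx": 0, "dy": 0, "dz": 0, "wx": 0, "wy": 0, "wz": 0}

```text
t: 4.53
eef_pos: [0.5302, -0.0192, 0.0423]
tool_rot: [-0.0, 0.999, -0.038, 0.0]
contact_force: [0.3, -0.7, 0.6]
gripper_width: -0.002
grasp_force: 0.1
```

```bash
python3 - <<'E'
from h import *
o=st();p,d=read_camera('wrist');cv2.imwrite('pics/w2.png',p[:,:,::-1])
E
```

```text
t 4.53 bed [-82.9 -41. ] z 0.0423 yaw -4.41 F bed [ 0.3 -0.7  0.6]
```

View pics/w2.png

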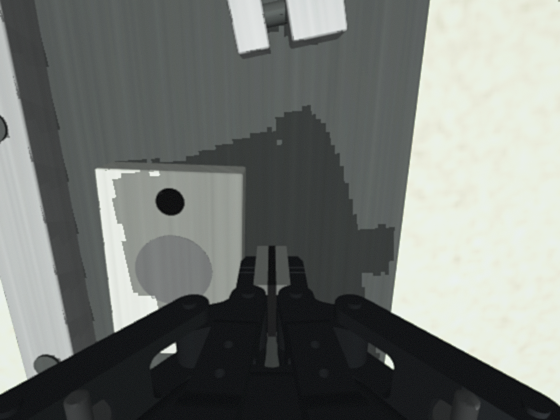

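The plate is being pushed squarely. Its left side is at column 97, about 14 mm from the fence foot near column 58. I'll continue in small steps.

Call:
drive_tool:
  increments:
    - {"claw": 0, "dx": 0, "dy": -0.004, "dz": 0, "wx": 0, "wy": 0, "wz": 0}
    - {"claw": 0, "dx": 0, "dy": -0.004, "dz": 0, "wx": 0, "wy": 0, "wz": 0}
    - {"claw": 0, "dx": 0, "dy": -0.003, "dz": 0, "wx": 0, "wy": 0, "wz": 0}
    - {"claw": 0, "dx": 0, "dy": -0.002, "dz": 0, "wx": 0, "wy": 0, "wz": 0}
    - {"claw": 0, "dx": 0, "dy": 0, "dz": 0, "wx": 0, "wy": 0, "wz": 0}

```text
t: 5.2
eef_pos: [0.531, -0.0071, 0.0423]
tool_rot: [-0.0, 0.999, -0.039, -0.0]
contact_force: [0.1, 0.1, -0.0]
gripper_width: 0.0
grasp_force: 0.1
```

Call:
drive_tool:
  increments:
    - {"claw": 0, "dx": 0, "dy": -0.001, "dz": 0, "wx": 0, "wy": 0, "wz": 0}
    - {"claw": 0, "dx": 0, "dy": -0.001, "dz": 0, "wx": 0, "wy": 0, "wz": 0}
    - {"claw": 0, "dx": 0, "dy": 0, "dz": 0, "wx": 0, "wy": 0, "wz": 0}

```text
t: 5.58
eef_pos: [0.5312, -0.0055, 0.0423]
tool_rot: [0.0, 0.999, -0.039, 0.0]
contact_force: [-0.2, -2.2, 0.6]
gripper_width: 0.004
grasp_force: 0.6
```

Call:
drive_tool:
  increments:
    - {"claw": 0, "dx": 0, "dy": -0.001, "dz": 0, "wx": 0, "wy": 0, "wz": 0}
    - {"claw": 0, "dx": 0, "dy": -0.001, "dz": 0, "wx": 0, "wy": 0, "wz": 0}
    - {"claw": 0, "dx": 0, "dy": 0, "dz": 0, "wx": 0, "wy": 0, "wz": 0}

```text
t: 5.95
eef_pos: [0.5314, -0.0034, 0.0423]
tool_rot: [-0.0, 0.999, -0.039, 0.0]
contact_force: [0.5, -1.8, -0.5]
gripper_width: 0.001
grasp_force: 0.5
```

Call:
drive_tool:
  increments:
    - {"claw": 0, "dx": 0, "dy": -0.001, "dz": 0, "wx": 0, "wy": 0, "wz": 0}
    - {"claw": 0, "dx": 0, "dy": -0.001, "dz": 0, "wx": 0, "wy": 0, "wz": 0}
    - {"claw": 0, "dx": 0, "dy": -0.001, "dz": 0, "wx": 0, "wy": 0, "wz": 0}

```text
t: 6.32
eef_pos: [0.5316, -0.0005, 0.0423]
tool_rot: [0.0, 0.999, -0.039, 0.0]
contact_force: [-0.1, -1.2, -1.0]
gripper_width: -0.001
grasp_force: 0.7
```

```bash
python3 - <<'E'
from h import *
o=st();p,d=read_camera('wrist');cv2.imwrite('pics/w3.png',p[100:380,0:300,::-1])
E
```

```text
t 6.33 bed [-82.9 -22.2] z 0.0423 yaw -4.49 F bed [-0.  -1.3 -1. ]
```

View pics/w3.png

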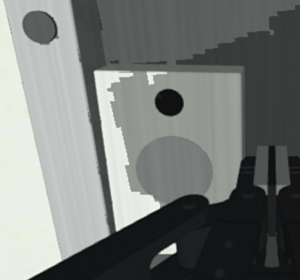

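The plate's left edge (crop column 95) almost touches the foot of the fence wall. I'll push the last bit until the force rises.

Call:
drive_tool:
  increments:
    - {"claw": 0, "dx": 0, "dy": -0.001, "dz": 0, "wx": 0, "wy": 0, "wz": 0}
    - {"claw": 0, "dx": 0, "dy": -0.001, "dz": 0, "wx": 0, "wy": 0, "wz": 0}
    - {"claw": 0, "dx": 0, "dy": 0, "dz": 0, "wx": 0, "wy": 0, "wz": 0}

```text
t: 6.75
eef_pos: [0.5321, 0.0009, 0.0424]
tool_rot: [0.0, 0.999, -0.039, 0.0]
contact_force: [2.0, -5.2, -0.3]
gripper_width: -0.001
grasp_force: 2.0
```

Call:
drive_tool:
  increments:
    - {"claw": 0, "dx": 0, "dy": -0.001, "dz": 0, "wx": 0, "wy": 0, "wz": 0}
    - {"claw": 0, "dx": 0, "dy": -0.001, "dz": 0, "wx": 0, "wy": 0, "wz": 0}
    - {"claw": 0, "dx": 0, "dy": 0, "dz": 0, "wx": 0, "wy": 0, "wz": 0}

```text
t: 7.12
eef_pos: [0.5321, 0.0011, 0.0423]
tool_rot: [0.001, 0.999, -0.04, 0.0]
contact_force: [0.8, -7.9, -0.1]
gripper_width: -0.002
grasp_force: 4.0
```

Call:
drive_tool:
  increments:
    - {"claw": 0, "dx": 0, "dy": 0.012, "dz": 0, "wx": 0, "wy": 0, "wz": 0}
    - {"claw": 0.025, "dx": 0, "dy": 0.005, "dz": -0.03, "wx": 0, "wy": 0, "wz": 0}
    - {"claw": 0.025, "dx": -0.02, "dy": 0, "dz": -0.03, "wx": 0, "wy": 0, "wz": 0}
    - {"claw": 0.025, "dx": -0.047, "dy": -0.028, "dz": 0, "wx": 0, "wy": 0, "wz": 0}
    - {"claw": 0.025, "dx": 0, "dy": -0.026, "dz": 0, "wx": 0, "wy": 0, "wz": 0}
    - {"claw": 0.025, "dx": 0, "dy": 0, "dz": 0.03, "wx": 0, "wy": 0, "wz": 0}
    - {"claw": 0.025, "dx": 0, "dy": 0, "dz": 0.03, "wx": 0, "wy": 0, "wz": 0}
    - {"claw": 0.025, "dx": 0, "dy": 0, "dz": 0.002, "wx": 0, "wy": 0, "wz": 0}
    - {"claw": 0.025, "dx": 0, "dy": 0, "dz": 0, "wx": 0, "wy": 0, "wz": 0}

```text
t: 8.25
eef_pos: [0.4682, 0.0459, 0.0408]
tool_rot: [-0.0, 0.999, -0.039, 0.0]
contact_force: [0.4, -0.1, 0.7]
gripper_width: 0.293
grasp_force: 0.0
```

```bash
python3 -c "
from h import *
o=st();print(o['gripper_width'])"
```

```text
t 8.25 bed [-149.8   19. ] z 0.0408 yaw -4.48 F bed [ 0.4 -0.1  0.7]
0.2928307721646958
```

Call:
drive_tool:
  increments:
    - {"claw": 0.025, "dx": 0.007, "dy": 0, "dz": 0, "wx": 0, "wy": 0, "wz": 0}
    - {"claw": 0.025, "dx": 0.008, "dy": 0, "dz": 0, "wx": 0, "wy": 0, "wz": 0}
    - {"claw": 0.025, "dx": 0.008, "dy": 0, "dz": 0, "wx": 0, "wy": 0, "wz": 0}
    - {"claw": 0.025, "dx": 0.008, "dy": 0, "dz": 0, "wx": 0, "wy": 0, "wz": 0}
    - {"claw": 0.025, "dx": 0.008, "dy": 0, "dz": 0, "wx": 0, "wy": 0, "wz": 0}
    - {"claw": 0.025, "dx": 0.008, "dy": 0, "dz": 0, "wx": 0, "wy": 0, "wz": 0}
    - {"claw": 0.025, "dx": 0.008, "dy": 0, "dz": 0, "wx": 0, "wy": 0, "wz": 0}
    - {"claw": 0.025, "dx": 0.008, "dy": 0, "dz": 0, "wx": 0, "wy": 0, "wz": 0}
    - {"claw": 0.025, "dx": 0.008, "dy": 0, "dz": 0, "wx": 0, "wy": 0, "wz": 0}
    - {"claw": 0.025, "dx": 0.008, "dy": 0, "dz": 0, "wx": 0, "wy": 0, "wz": 0}
    - {"claw": 0.025, "dx": 0.008, "dy": 0, "dz": 0, "wx": 0, "wy": 0, "wz": 0}
    - {"claw": 0.025, "dx": 0.008, "dy": 0, "dz": 0, "wx": 0, "wy": 0, "wz": 0}
    - {"claw": 0.025, "dx": 0, "dy": 0, "dz": 0, "wx": 0, "wy": 0, "wz": 0}

```text
t: 9.88
eef_pos: [0.5641, 0.0381, 0.0405]
tool_rot: [-0.0, 0.999, -0.039, 0.001]
contact_force: [1.3, 0.6, 0.2]
gripper_width: 0.292
grasp_force: 0.0
```

```bash
python3 - <<'E'
from h import *
o=st();p,d=read_camera('wrist');cv2.imwrite('pics/w4.png',p[:,:,::-1])
E
```

```text
t 9.88 bed [-53.5  18.8] z 0.0405 yaw -4.51 F bed [1.2 0.7 0.2]
```

View pics/w4.png

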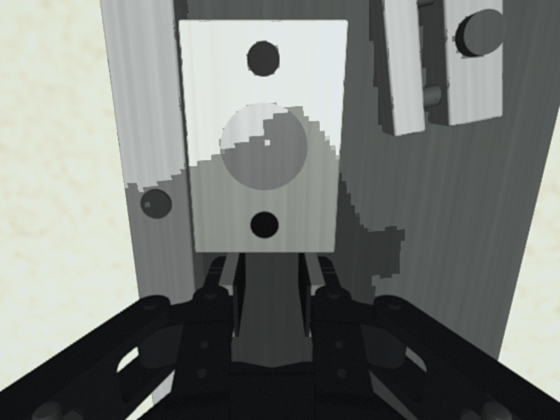

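The plate slides along the side fence, square, with the fingers pushing on its rear end (row 250).

Call:
drive_tool:
  increments:
    - {"claw": 0.025, "dx": 0.008, "dy": 0, "dz": 0, "wx": 0, "wy": 0, "wz": 0}
    - {"claw": 0.025, "dx": 0.008, "dy": 0, "dz": 0, "wx": 0, "wy": 0, "wz": 0}
    - {"claw": 0.025, "dx": 0.008, "dy": 0, "dz": 0, "wx": 0, "wy": 0, "wz": 0}
    - {"claw": 0.025, "dx": 0.008, "dy": 0, "dz": 0, "wx": 0, "wy": 0, "wz": 0}
    - {"claw": 0.025, "dx": 0.006, "dy": 0, "dz": 0, "wx": 0, "wy": 0, "wz": 0}
    - {"claw": 0.025, "dx": 0.003, "dy": 0, "dz": 0, "wx": 0, "wy": 0, "wz": 0}
    - {"claw": 0.025, "dx": 0.003, "dy": 0, "dz": 0, "wx": 0, "wy": 0, "wz": 0}
    - {"claw": 0.025, "dx": 0, "dy": 0, "dz": 0, "wx": 0, "wy": 0, "wz": 0}

```text
t: 10.92
eef_pos: [0.607, 0.0347, 0.0404]
tool_rot: [-0.0, 0.999, -0.039, 0.0]
contact_force: [-0.3, -0.7, 0.2]
gripper_width: 0.289
grasp_force: 0.2
```

Call:
drive_tool:
  increments:
    - {"claw": 0.025, "dx": 0.0015, "dy": 0, "dz": 0, "wx": 0, "wy": 0, "wz": 0}
    - {"claw": 0.025, "dx": 0.0015, "dy": 0, "dz": 0, "wx": 0, "wy": 0, "wz": 0}
    - {"claw": 0.025, "dx": 0, "dy": 0, "dz": 0, "wx": 0, "wy": 0, "wz": 0}

```text
t: 11.3
eef_pos: [0.6097, 0.0345, 0.0404]
tool_rot: [0.0, 0.999, -0.039, 0.0]
contact_force: [-1.9, -0.9, 2.3]
gripper_width: 0.292
grasp_force: 1.0
```

Call:
drive_tool:
  increments:
    - {"claw": 0.025, "dx": 0.0015, "dy": 0, "dz": 0, "wx": 0, "wy": 0, "wz": 0}
    - {"claw": 0.025, "dx": 0.0015, "dy": 0, "dz": 0, "wx": 0, "wy": 0, "wz": 0}
    - {"claw": 0.025, "dx": 0, "dy": 0, "dz": 0, "wx": 0, "wy": 0, "wz": 0}

```text
t: 11.68
eef_pos: [0.6129, 0.0342, 0.0403]
tool_rot: [-0.0, 0.999, -0.039, 0.0]
contact_force: [-1.3, -0.6, 0.8]
gripper_width: 0.295
grasp_force: 0.8
```

TCP is at bed x ≈ -4.7, and home should come at about -1.

Call:
drive_tool:
  increments:
    - {"claw": 0.025, "dx": 0.0015, "dy": 0, "dz": 0, "wx": 0, "wy": 0, "wz": 0}
    - {"claw": 0.025, "dx": 0.0015, "dy": 0, "dz": 0, "wx": 0, "wy": 0, "wz": 0}
    - {"claw": 0.025, "dx": 0, "dy": 0, "dz": 0, "wx": 0, "wy": 0, "wz": 0}

```text
t: 12.05
eef_pos: [0.6159, 0.034, 0.0403]
tool_rot: [-0.0, 0.999, -0.039, 0.0]
contact_force: [-1.7, -0.8, -0.0]
gripper_width: 0.294
grasp_force: 0.6
```

Call:
drive_tool:
  increments:
    - {"claw": 0.025, "dx": 0.001, "dy": 0, "dz": 0, "wx": 0, "wy": 0, "wz": 0}
    - {"claw": 0.025, "dx": 0.001, "dy": 0, "dz": 0, "wx": 0, "wy": 0, "wz": 0}
    - {"claw": 0.025, "dx": 0, "dy": 0, "dz": 0, "wx": 0, "wy": 0, "wz": 0}

```text
t: 12.42
eef_pos: [0.6177, 0.0339, 0.0403]
tool_rot: [-0.0, 0.999, -0.039, 0.0]
contact_force: [-2.2, 0.1, -0.1]
gripper_width: 0.294
grasp_force: 0.8
```

Call:
drive_tool:
  increments:
    - {"claw": 0.025, "dx": 0.001, "dy": 0, "dz": 0, "wx": 0, "wy": 0, "wz": 0}
    - {"claw": 0.025, "dx": 0.001, "dy": 0, "dz": 0, "wx": 0, "wy": 0, "wz": 0}
    - {"claw": 0.025, "dx": 0, "dy": 0, "dz": 0, "wx": 0, "wy": 0, "wz": 0}

```text
t: 12.8
eef_pos: [0.6182, 0.0338, 0.0401]
tool_rot: [0.0, 0.999, -0.039, -0.001]
contact_force: [-6.2, 0.9, 4.2]
gripper_width: 0.297
grasp_force: 3.2
```

Call:
drive_tool:
  increments:
    - {"claw": 0.025, "dx": 0.002, "dy": 0, "dz": 0, "wx": 0, "wy": 0, "wz": 0}
    - {"claw": 0.025, "dx": 0, "dy": 0, "dz": 0, "wx": 0, "wy": 0, "wz": 0}
    - {"claw": 0.025, "dx": -0.012, "dy": 0, "dz": 0, "wx": 0, "wy": 0, "wz": 0}
    - {"claw": 0.045, "dx": -0.012, "dy": 0, "dz": -0.01, "wx": 0, "wy": 0, "wz": 0}
    - {"claw": 0.045, "dx": 0, "dy": 0.03, "dz": -0.05, "wx": 0, "wy": 0, "wz": 0}
    - {"claw": 0.045, "dx": 0, "dy": 0.03, "dz": -0.05, "wx": 0, "wy": 0, "wz": 0}
    - {"claw": 0.045, "dx": 0, "dy": 0.03, "dz": -0.05, "wx": 0, "wy": 0, "wz": 0}
    - {"claw": 0.045, "dx": 0, "dy": 0, "dz": 0, "wx": 0, "wy": 0, "wz": 0}
    - {"claw": 0.045, "dx": 0, "dy": 0, "dz": 0, "wx": 0, "wy": 0, "wz": 0}

```text
t: 13.92
eef_pos: [0.5903, -0.0539, 0.2006]
tool_rot: [-0.0, 0.999, -0.039, 0.0]
contact_force: [0.3, 0.7, -1.2]
gripper_width: 0.527
grasp_force: 0.0
```

```bash
python3 - <<'E'
from h import *
o=st();pos,rot=o['eef_pos'],o['tool_rot'];p,d=read_camera('wrist');cv2.imwrite('pics/w5.png',p[:,:,::-1]);np.savez('pics/w5.npz',p=p,d=d,pos=pos,rot=rot)
W=cloud('wrist',d,o);hsv=cv2.cvtColor(p,cv2.COLOR_RGB2HSV);B=tob(W[...,:2]*1000);Z=np.where(d>0,W[...,2],-1)
m=(hsv[...,1]>100)&(hsv[...,0]<22)&(hsv[...,2]>30);hi=big(m&(Z>.042))
uv=np.argwhere(hi)[:,::-1];print('tab',hi.sum(),uv.mean(0),rect(wonz(uv,.052,pos,rot)),np.median(Z[hi]))
E
```

```text
t 13.93 bed [-20.2 -70.9] z 0.2006 yaw -4.49 F bed [ 0.3  0.7 -1.2]
tab 1082 [519.47874307 274.73012939] (array([ 495. , -270.8]), array([52.3, 21. ]), 12.66) 0.052147991489168946
```

View pics/w5.png

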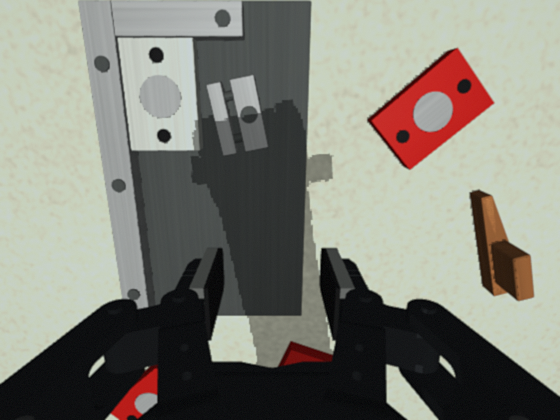

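The plate is home in the corner at (160,95), tight against both fences, with the gap to the pad at (205,100) clear. The wedge stands untouched at (500,245). Next, the wedge tab.

Call:
drive_tool:
  increments:
    - {"claw": 0.045, "dx": -0.0159, "dy": 0.0452, "dz": 0, "wx": 0, "wy": 0, "wz": 0}
    - {"claw": 0.045, "dx": -0.0159, "dy": 0.0452, "dz": 0, "wx": 0, "wy": 0, "wz": 0}
    - {"claw": 0.045, "dx": -0.0159, "dy": 0.0452, "dz": 0, "wx": 0, "wy": 0, "wz": 0}
    - {"claw": 0.045, "dx": -0.0159, "dy": 0.0452, "dz": 0, "wx": 0, "wy": 0, "wz": 0}
    - {"claw": 0.045, "dx": -0.0157, "dy": 0.0452, "dz": 0, "wx": 0, "wy": 0, "wz": 0}
    - {"claw": 0.045, "dx": 0, "dy": 0, "dz": 0.02, "wx": 0, "wy": 0, "wz": -8.5}
    - {"claw": 0.045, "dx": 0, "dy": 0, "dz": 0.03, "wx": 0, "wy": 0, "wz": -8.5}
    - {"claw": 0.045, "dx": 0, "dy": 0, "dz": 0, "wx": 0, "wy": 0, "wz": 0}
    - {"claw": 0.045, "dx": 0, "dy": 0, "dz": 0, "wx": 0, "wy": 0, "wz": 0}

```text
t: 15.1
eef_pos: [0.4942, -0.2727, 0.1504]
tool_rot: [-0.0, 0.994, 0.108, -0.0]
contact_force: [0.3, 0.1, 0.9]
gripper_width: 0.527
grasp_force: 0.0
```

```bash
python3 - <<'E'
from h import *
o=st();pos,rot=o['eef_pos'],o['tool_rot'];print(pos,np.degrees(tool_yaw(o)));p,d=read_camera('wrist');cv2.imwrite('pics/w6.png',p[:,:,::-1])
E
```

```text
t 15.10 bed [ -98.9 -296.5] z 0.1504 yaw 12.42 F bed [0.3 0.1 0.9]
[ 0.49423102 -0.27268235  0.15037152] 12.421781136825915
```

View pics/w6.png

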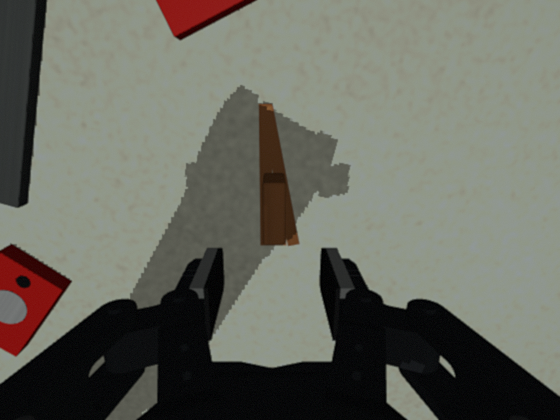

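The wedge is straight in line with the tool, with the tab at column 273 between the fingers (210–330). I'll descend and grip.

Call:
drive_tool:
  increments:
    - {"claw": 0.045, "dx": 0, "dy": 0, "dz": 0.04, "wx": 0, "wy": 0, "wz": 0}
    - {"claw": 0.045, "dx": 0, "dy": 0, "dz": 0.035, "wx": 0, "wy": 0, "wz": 0}
    - {"claw": 0.045, "dx": 0, "dy": 0, "dz": 0.025, "wx": 0, "wy": 0, "wz": 0}
    - {"claw": 0.045, "dx": 0, "dy": 0, "dz": 0, "wx": 0, "wy": 0, "wz": 0}
    - {"claw": 0.01, "dx": 0, "dy": 0, "dz": 0, "wx": 0, "wy": 0, "wz": 0}
    - {"claw": 0.01, "dx": 0, "dy": 0, "dz": 0, "wx": 0, "wy": 0, "wz": 0}
    - {"claw": 0.01, "dx": 0, "dy": 0, "dz": 0, "wx": 0, "wy": 0, "wz": 0}
    - {"claw": 0.01, "dx": 0, "dy": 0, "dz": 0, "wx": 0, "wy": 0, "wz": 0}
  newtons: 60

```text
t: 16.15
eef_pos: [0.4951, -0.2741, 0.0521]
tool_rot: [0.001, 0.994, 0.109, 0.001]
contact_force: [-0.7, -0.0, 6.5]
gripper_width: 0.176
grasp_force: 59.7
```

```bash
python3 - <<'E'
from h import *
o=st();print(o['gripper_width'],o['grasp_force'])
for n in('top',):
    p,d=read_camera(n);W=cloud(n,d);hsv=cv2.cvtColor(p,cv2.COLOR_RGB2HSV)
    m=(hsv[...,1]>70)&(hsv[...,0]<22)&(d>0)&(abs(W[...,0]-.5)<.08)&(abs(W[...,1]+.27)<.06);print(m.sum())
E
```

```text
t 16.15 bed [ -97.8 -297.8] z 0.0521 yaw 12.49 F bed [-0.7 -0.1  6.5]
0.17619211213715488 59.69075918197632
252
```

Call:
drive_tool:
  increments:
    - {"claw": 0.01, "dx": 0, "dy": 0, "dz": -0.03, "wx": 0, "wy": 0, "wz": 0}
    - {"claw": 0.01, "dx": 0, "dy": 0, "dz": -0.03, "wx": 0, "wy": 0, "wz": 0}
    - {"claw": 0.01, "dx": 0, "dy": 0, "dz": 0, "wx": 0, "wy": 0, "wz": 8.5}
    - {"claw": 0.01, "dx": 0, "dy": 0, "dz": 0, "wx": 0, "wy": 0, "wz": 8.5}
    - {"claw": 0.01, "dx": 0.001, "dy": -0.0457, "dz": 0, "wx": 0, "wy": 0, "wz": 0}
    - {"claw": 0.01, "dx": 0.001, "dy": -0.0457, "dz": 0, "wx": 0, "wy": 0, "wz": 0}
    - {"claw": 0.01, "dx": 0.001, "dy": -0.0457, "dz": 0, "wx": 0, "wy": 0, "wz": 0}
    - {"claw": 0.01, "dx": 0.001, "dy": -0.0457, "dz": 0, "wx": 0, "wy": 0, "wz": 0}
    - {"claw": 0.01, "dx": 0.001, "dy": -0.0457, "dz": 0, "wx": 0, "wy": 0, "wz": 0}
    - {"claw": 0.01, "dx": 0.001, "dy": -0.0457, "dz": 0, "wx": 0, "wy": 0, "wz": 0}
    - {"claw": 0.01, "dx": 0, "dy": 0, "dz": 0, "wx": 0, "wy": 0, "wz": 0}
    - {"claw": 0.01, "dx": 0, "dy": 0, "dz": 0, "wx": 0, "wy": 0, "wz": 0}

```text
t: 17.7
eef_pos: [0.5212, -0.0011, 0.1106]
tool_rot: [0.0, 0.999, -0.039, 0.0]
contact_force: [0.5, -0.4, -0.6]
gripper_width: 0.176
grasp_force: 58.8
```

```bash
python3 - <<'E'
from h import *
o=st();pos,rot=o['eef_pos'],o['tool_rot'];p,d=read_camera('wrist');W=cloud('wrist',d,o);B=tob(W[...,:2]*1000);Z=np.where(d>0,W[...,2],-1)
hsv=cv2.cvtColor(p,cv2.COLOR_RGB2HSV);m=big((hsv[...,1]>100)&(hsv[...,0]<22)&(hsv[...,2]>25)&(d>0)&(d<.3))
b=B[m];z=Z[m];print(m.sum(),'z',np.percentile(z,[5,50,95]),'x',np.percentile(b[:,0],[1,50,99]),'px',np.argwhere(m).min(0),np.argwhere(m).max(0))
top=m&(abs(Z-np.median(z))<.006)
f=[];
for r in range(*np.percentile(np.argwhere(top)[:,0],[5,95]).astype(int),3):
    c=np.flatnonzero(top[r]);f.append((r,B[r,c].mean(0)[0],B[r,c[0],1],B[r,c[-1],1]))
f=np.array(f);print('left slope deg',np.degrees(np.polyfit(f[:,1],f[:,2],1)[0]),'right',np.degrees(np.polyfit(f[:,1],f[:,3],1)[0]),f[::6].round(1))
cv2.imwrite('pics/w7.png',p[:,:,::-1])
E
```

```text
t 17.70 bed [-93.2 -23.7] z 0.1106 yaw -4.50 F bed [ 0.6 -0.4 -0.6]
8551 z [0.07800101 0.09543152 0.1116091 ] x [-117.32155395  -74.35524742  -25.43205234] px [108 246] [342 295]
left slope deg -260.5171562557095 right 274.11003305293667 [[226.  -74.1 -18.1 -31.1]]
```

```bash
python3 - <<'E'
from h import *
o=get_obs();pos,rot=o['eef_pos'],o['tool_rot'];p=cv2.imread('pics/w7.png')[:,:,::-1].copy()
hsv=cv2.cvtColor(p,cv2.COLOR_RGB2HSV);m=big((hsv[...,1]>100)&(hsv[...,0]<22)&(hsv[...,2]>25))
L=[];R=[]
for r in range(112,170,2):
    c=np.flatnonzero(m[r]);L.append((c[0]-.5,r));R.append((c[-1]+.5,r))
L=tob(wonz(L,.0785,pos,rot)*1000);R=tob(wonz(R,.0785,pos,rot)*1000)
for n,a in(('L',L),('R',R)):print(n,line(a/1000),a[::7].round(1).tolist())
E
```

```text
L (np.float32(0.3), array([-37.3, -14.4], dtype=float32)) [[-25.6, -14.6], [-31.5, -14.0], [-37.6, -14.3], [-43.9, -14.6], [-50.3, -14.5]]
R (np.float32(11.13), array([-37.7, -27.4], dtype=float32)) [[-25.6, -25.0], [-31.5, -26.3], [-37.6, -27.2], [-43.9, -28.6], [-50.3, -30.0]]
```

Call:
drive_tool:
  increments:
    - {"claw": 0.01, "dx": 0.025, "dy": -0.0015, "dz": 0, "wx": 0, "wy": 0, "wz": 0}
    - {"claw": 0.01, "dx": 0, "dy": 0, "dz": 0.025, "wx": 0, "wy": 0, "wz": 0}
    - {"claw": 0.01, "dx": 0, "dy": 0, "dz": 0.014, "wx": 0, "wy": 0, "wz": 0}
    - {"claw": 0.01, "dx": 0, "dy": 0, "dz": 0.005, "wx": 0, "wy": 0, "wz": 0}
    - {"claw": 0.01, "dx": 0, "dy": 0, "dz": 0, "wx": 0, "wy": 0, "wz": 0}
    - {"claw": 0.01, "dx": 0, "dy": 0, "dz": 0, "wx": 0, "wy": 0, "wz": 0}

```text
t: 18.5
eef_pos: [0.5467, -0.001, 0.0669]
tool_rot: [-0.0, 0.999, -0.039, 0.001]
contact_force: [-0.6, 0.2, -2.1]
gripper_width: 0.174
grasp_force: 58.8
```

Call:
drive_tool:
  increments:
    - {"claw": 0.01, "dx": 0, "dy": 0, "dz": 0.001, "wx": 0, "wy": 0, "wz": 0}
    - {"claw": 0.01, "dx": 0, "dy": 0, "dz": 0.001, "wx": 0, "wy": 0, "wz": 0}
    - {"claw": 0.01, "dx": 0, "dy": 0, "dz": 0, "wx": 0, "wy": 0, "wz": 0}

```text
t: 18.88
eef_pos: [0.5463, -0.0009, 0.0644]
tool_rot: [-0.0, 0.999, -0.039, 0.0]
contact_force: [0.7, 0.2, -1.4]
gripper_width: 0.176
grasp_force: 58.8
```

Call:
drive_tool:
  increments:
    - {"claw": 0.01, "dx": 0.005, "dy": 0, "dz": 0, "wx": 0, "wy": 0, "wz": 0}
    - {"claw": 0.01, "dx": 0.005, "dy": 0, "dz": 0, "wx": 0, "wy": 0, "wz": 0}
    - {"claw": 0.01, "dx": 0.005, "dy": 0, "dz": 0, "wx": 0, "wy": 0, "wz": 0}
    - {"claw": 0.01, "dx": 0.005, "dy": 0, "dz": 0, "wx": 0, "wy": 0, "wz": 0}
    - {"claw": 0.01, "dx": 0.005, "dy": 0, "dz": 0, "wx": 0, "wy": 0, "wz": 0}
    - {"claw": 0.01, "dx": 0.005, "dy": 0, "dz": 0, "wx": 0, "wy": 0, "wz": 0}
    - {"claw": 0.01, "dx": 0.005, "dy": 0, "dz": 0, "wx": 0, "wy": 0, "wz": 0}
    - {"claw": 0.01, "dx": 0, "dy": 0, "dz": 0, "wx": 0, "wy": 0, "wz": 0}

```text
t: 19.88
eef_pos: [0.5817, -0.0037, 0.0643]
tool_rot: [-0.0, 0.999, -0.039, 0.0]
contact_force: [1.1, 0.7, -0.9]
gripper_width: 0.172
grasp_force: 58.9
```

Call:
drive_tool:
  increments:
    - {"claw": 0.01, "dx": 0.003, "dy": 0, "dz": 0, "wx": 0, "wy": 0, "wz": 0}
    - {"claw": 0.01, "dx": 0.003, "dy": 0, "dz": 0, "wx": 0, "wy": 0, "wz": 0}
    - {"claw": 0.01, "dx": 0.003, "dy": 0, "dz": 0, "wx": 0, "wy": 0, "wz": 0}
    - {"claw": 0.01, "dx": 0, "dy": 0, "dz": 0, "wx": 0, "wy": 0, "wz": 0}

```text
t: 20.38
eef_pos: [0.5905, -0.0044, 0.0643]
tool_rot: [-0.0, 0.999, -0.039, 0.0]
contact_force: [0.0, -0.2, -1.6]
gripper_width: 0.179
grasp_force: 58.9
```

Call:
drive_tool:
  increments:
    - {"claw": 0.01, "dx": 0.002, "dy": 0, "dz": 0, "wx": 0, "wy": 0, "wz": 0}
    - {"claw": 0.01, "dx": 0.002, "dy": 0, "dz": 0, "wx": 0, "wy": 0, "wz": 0}
    - {"claw": 0.01, "dx": 0, "dy": 0, "dz": 0, "wx": 0, "wy": 0, "wz": 0}

```text
t: 20.75
eef_pos: [0.5942, -0.0043, 0.0643]
tool_rot: [-0.0, 0.999, -0.039, 0.0]
contact_force: [-0.5, 2.0, 0.3]
gripper_width: 0.177
grasp_force: 59.0
```

```bash
python3 -c "
from h import *
st()"
```

```text
t 20.75 bed [-20.2 -21.1] z 0.0643 yaw -4.46 F bed [-0.7  1.9  0.3]
```

Call:
drive_tool:
  increments:
    - {"claw": 0.01, "dx": 0.002, "dy": -0.0006, "dz": 0, "wx": 0, "wy": 0, "wz": 0}
    - {"claw": 0.01, "dx": 0.002, "dy": -0.0006, "dz": 0, "wx": 0, "wy": 0, "wz": 0}
    - {"claw": 0.01, "dx": 0.002, "dy": -0.0004, "dz": 0, "wx": 0, "wy": 0, "wz": 0}
    - {"claw": 0.01, "dx": 0, "dy": 0, "dz": 0, "wx": 0, "wy": 0, "wz": 0}

```text
t: 21.25
eef_pos: [0.6007, -0.0035, 0.0643]
tool_rot: [-0.0, 0.999, -0.039, 0.0]
contact_force: [-0.0, 2.1, -1.2]
gripper_width: 0.179
grasp_force: 58.9
```

Call:
drive_tool:
  increments:
    - {"claw": 0.01, "dx": 0.0015, "dy": 0, "dz": 0, "wx": 0, "wy": 0, "wz": 0}
    - {"claw": 0.01, "dx": 0.0015, "dy": 0, "dz": 0, "wx": 0, "wy": 0, "wz": 0}
    - {"claw": 0.01, "dx": 0, "dy": 0, "dz": 0, "wx": 0, "wy": 0, "wz": 0}

```text
t: 21.62
eef_pos: [0.6032, -0.0034, 0.0643]
tool_rot: [-0.0, 0.999, -0.039, -0.0]
contact_force: [-3.5, 2.6, 1.4]
gripper_width: 0.178
grasp_force: 59.1
```

```bash
python3 -c "
from h import *
st()"
```

```text
t 21.62 bed [-11.3 -19.6] z 0.0643 yaw -4.47 F bed [-3.7  2.3  1.4]
```

Call:
drive_tool:
  increments:
    - {"claw": 0.045, "dx": 0, "dy": 0, "dz": 0, "wx": 0, "wy": 0, "wz": 0}
    - {"claw": 0.045, "dx": 0, "dy": 0, "dz": 0, "wx": 0, "wy": 0, "wz": 0}
    - {"claw": 0.045, "dx": 0, "dy": 0, "dz": 0, "wx": 0, "wy": 0, "wz": 0}
    - {"claw": 0.045, "dx": 0, "dy": 0, "dz": -0.03, "wx": 0, "wy": 0, "wz": 0}
    - {"claw": 0.045, "dx": 0, "dy": 0.005, "dz": -0.03, "wx": 0, "wy": 0, "wz": 0}
    - {"claw": 0, "dx": -0.034, "dy": 0, "dz": 0, "wx": 0, "wy": 0, "wz": 0}
    - {"claw": 0, "dx": -0.034, "dy": 0, "dz": 0, "wx": 0, "wy": 0, "wz": 0}
    - {"claw": 0, "dx": 0, "dy": 0, "dz": 0.04, "wx": 0, "wy": 0, "wz": 0}
    - {"claw": 0, "dx": 0, "dy": 0, "dz": 0.03, "wx": 0, "wy": 0, "wz": 0}
    - {"claw": 0, "dx": 0, "dy": 0, "dz": 0.012, "wx": 0, "wy": 0, "wz": 0}
    - {"claw": 0, "dx": 0, "dy": 0, "dz": 0, "wx": 0, "wy": 0, "wz": 0}

```text
t: 23.0
eef_pos: [0.535, -0.0036, 0.042]
tool_rot: [0.0, 0.999, -0.039, -0.0]
contact_force: [1.0, 0.2, 0.4]
gripper_width: 0.002
grasp_force: 0.0
```

```bash
python3 - <<'E'
from h import *
st();p,d=read_camera('wrist');cv2.imwrite('pics/w8.png',p[:,:,::-1])
E
```

```text
t 23.00 bed [-79.3 -25.1] z 0.0420 yaw -4.50 F bed [1.  0.3 0.4]
```

View pics/w8.png

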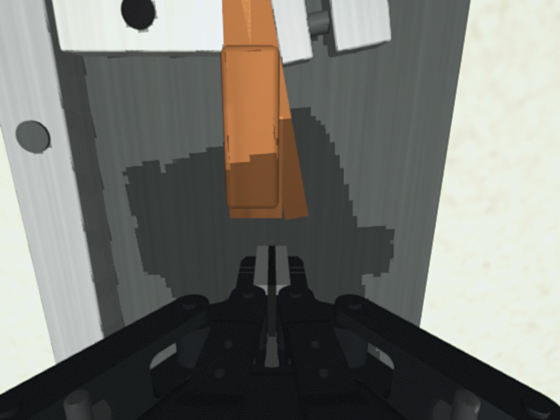

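The wedge lies flat and in line, seated between the plate and the pad. Its tail end (row 217, columns 230–307) is straight ahead of the closed fingers (column 271). Now I'll push the tail.

Call:
drive_tool:
  increments:
    - {"claw": 0, "dx": 0.005, "dy": 0, "dz": 0, "wx": 0, "wy": 0, "wz": 0}
    - {"claw": 0, "dx": 0.005, "dy": 0, "dz": 0, "wx": 0, "wy": 0, "wz": 0}
    - {"claw": 0, "dx": 0.003, "dy": 0, "dz": 0, "wx": 0, "wy": 0, "wz": 0}
    - {"claw": 0, "dx": 0.002, "dy": 0, "dz": 0, "wx": 0, "wy": 0, "wz": 0}
    - {"claw": 0, "dx": 0, "dy": 0, "dz": 0, "wx": 0, "wy": 0, "wz": 0}

```text
t: 23.68
eef_pos: [0.5501, -0.0047, 0.0423]
tool_rot: [0.0, 0.999, -0.039, 0.0]
contact_force: [-0.0, -0.2, 0.4]
gripper_width: -0.001
grasp_force: 0.0
```

Call:
drive_tool:
  increments:
    - {"claw": 0, "dx": 0.0015, "dy": 0, "dz": 0, "wx": 0, "wy": 0, "wz": 0}
    - {"claw": 0, "dx": 0.0015, "dy": 0, "dz": 0, "wx": 0, "wy": 0, "wz": 0}
    - {"claw": 0, "dx": 0, "dy": 0, "dz": 0, "wx": 0, "wy": 0, "wz": 0}

```text
t: 24.05
eef_pos: [0.5524, -0.0049, 0.0422]
tool_rot: [0.0, 0.999, -0.039, -0.001]
contact_force: [-2.0, 0.3, 1.4]
gripper_width: 0.003
grasp_force: 1.2
```

Call:
drive_tool:
  increments:
    - {"claw": 0, "dx": 0.0015, "dy": 0, "dz": 0, "wx": 0, "wy": 0, "wz": 0}
    - {"claw": 0, "dx": 0.0015, "dy": 0, "dz": 0, "wx": 0, "wy": 0, "wz": 0}
    - {"claw": 0, "dx": 0, "dy": 0, "dz": 0, "wx": 0, "wy": 0, "wz": 0}

```text
t: 24.42
eef_pos: [0.5546, -0.0051, 0.042]
tool_rot: [0.0, 0.999, -0.039, -0.001]
contact_force: [-6.5, -0.3, 3.5]
gripper_width: -0.003
grasp_force: 3.0
```

Call:
drive_tool:
  increments:
    - {"claw": 0, "dx": 0.0015, "dy": 0, "dz": 0, "wx": 0, "wy": 0, "wz": 0}
    - {"claw": 0, "dx": 0.0015, "dy": 0, "dz": 0, "wx": 0, "wy": 0, "wz": 0}
    - {"claw": 0, "dx": 0, "dy": 0, "dz": 0, "wx": 0, "wy": 0, "wz": 0}

```text
t: 24.8
eef_pos: [0.5562, -0.0053, 0.0417]
tool_rot: [0.0, 0.999, -0.039, -0.003]
contact_force: [-8.8, 1.0, 6.1]
gripper_width: -0.001
grasp_force: 4.7
```

Call:
drive_tool:
  increments:
    - {"claw": 0, "dx": 0.0015, "dy": 0, "dz": -0.0005, "wx": 0, "wy": 0, "wz": 0}
    - {"claw": 0, "dx": 0.0015, "dy": 0, "dz": 0, "wx": 0, "wy": 0, "wz": 0}
    - {"claw": 0, "dx": 0, "dy": 0, "dz": 0, "wx": 0, "wy": 0, "wz": 0}

```text
t: 25.18
eef_pos: [0.5578, -0.0055, 0.0418]
tool_rot: [0.0, 0.999, -0.039, -0.004]
contact_force: [-11.6, 1.1, 6.5]
gripper_width: -0.0
grasp_force: 5.9
```

Call:
drive_tool:
  increments:
    - {"claw": 0, "dx": 0.0015, "dy": 0, "dz": -0.0005, "wx": 0, "wy": 0, "wz": 0}
    - {"claw": 0, "dx": 0.0015, "dy": 0, "dz": 0, "wx": 0, "wy": 0, "wz": 0}
    - {"claw": 0, "dx": 0, "dy": 0, "dz": 0, "wx": 0, "wy": 0, "wz": 0}

```text
t: 25.55
eef_pos: [0.5595, -0.0056, 0.0418]
tool_rot: [0.001, 0.999, -0.039, -0.006]
contact_force: [-14.4, 1.8, 7.1]
gripper_width: -0.006
grasp_force: 7.2
```

Call:
drive_tool:
  increments:
    - {"claw": 0, "dx": 0.0015, "dy": 0, "dz": 0, "wx": 0, "wy": 0, "wz": 0}
    - {"claw": 0, "dx": 0.0015, "dy": 0, "dz": 0, "wx": 0, "wy": 0, "wz": 0}
    - {"claw": 0, "dx": 0, "dy": 0, "dz": 0, "wx": 0, "wy": 0, "wz": 0}

```text
t: 25.92
eef_pos: [0.561, -0.0057, 0.0417]
tool_rot: [0.001, 0.999, -0.039, -0.007]
contact_force: [-17.6, 1.8, 10.1]
gripper_width: 0.002
grasp_force: 9.2
```

Call:
drive_tool:
  increments:
    - {"claw": 0, "dx": 0.001, "dy": 0, "dz": -0.001, "wx": 0, "wy": 0, "wz": 0}
    - {"claw": 0, "dx": 0.0005, "dy": 0, "dz": 0, "wx": 0, "wy": 0, "wz": 0}
    - {"claw": 0, "dx": 0, "dy": 0, "dz": 0, "wx": 0, "wy": 0, "wz": 0}
    - {"claw": 0, "dx": 0, "dy": 0, "dz": 0, "wx": 0, "wy": 0, "wz": 0}

```text
t: 26.42
eef_pos: [0.562, -0.0058, 0.042]
tool_rot: [0.001, 0.999, -0.039, -0.008]
contact_force: [-16.6, 2.8, 3.8]
gripper_width: -0.003
grasp_force: 8.6
```

Call:
drive_tool:
  increments:
    - {"claw": 0, "dx": -0.008, "dy": 0, "dz": 0, "wx": 0, "wy": 0, "wz": 0}
    - {"claw": 0, "dx": -0.02, "dy": 0, "dz": 0, "wx": 0, "wy": 0, "wz": 0}
    - {"claw": 0, "dx": -0.02, "dy": 0, "dz": -0.02, "wx": 0, "wy": 0, "wz": 0}
    - {"claw": 0, "dx": 0, "dy": 0.02, "dz": -0.05, "wx": 0, "wy": 0, "wz": 0}
    - {"claw": 0, "dx": 0, "dy": 0.03, "dz": -0.05, "wx": 0, "wy": 0, "wz": 0}
    - {"claw": 0, "dx": 0, "dy": 0, "dz": -0.04, "wx": 0, "wy": 0, "wz": 0}
    - {"claw": 0, "dx": 0, "dy": 0, "dz": 0, "wx": 0, "wy": 0, "wz": 0}
    - {"claw": 0, "dx": 0, "dy": 0, "dz": 0, "wx": 0, "wy": 0, "wz": 0}

```text
t: 27.42
eef_pos: [0.5181, -0.0522, 0.2043]
tool_rot: [0.0, 0.999, -0.039, 0.001]
contact_force: [0.1, 0.4, 0.2]
gripper_width: 0.0
grasp_force: 0.0
```

```bash
python3 - <<'E'
from h import *
o=st();pos,rot=o['eef_pos'],o['tool_rot'];p,d=read_camera('wrist');cv2.imwrite('pics/w9.png',p[:,:,::-1])
W=cloud('wrist',d,o);B=tob(W[...,:2]*1000);Z=np.where(d>0,W[...,2],-1)
hsv=cv2.cvtColor(p,cv2.COLOR_RGB2HSV)
m=big((hsv[...,1]>100)&(hsv[...,0]<22)&(hsv[...,2]>25)&(abs(B[...,0])<120))
body=m&(abs(Z-.032)<.006);tab=m&(Z>.055)
print('body z',np.median(Z[body]),'x',np.percentile(B[body][:,0],[1,99]),'tab',rect(B[tab]/1000),np.median(Z[tab]))
# straight side line ahead of the tab
L=[]
for r in range(420):
    c=np.flatnonzero(body[r])
    if len(c)>4 and B[r,c[0],0]>15: L.append((c[0]-.5,r))
print('straight side',line(tob(wonz(L,.032,pos,rot)*1000)/1000),len(L))
pm=big((hsv[...,1]<40)&(hsv[...,2]>90)&(abs(Z-.028)<.0025)&(B[...,0]>0)&(B[...,0]<101)&(B[...,1]>-11)&(B[...,1]<51))
print('plate',pm.sum(),rect(tob(wonz(np.argwhere(pm)[:,::-1],.028,pos,rot)*1000)/1000),np.median(Z[pm]))
E
```

```text
t 27.43 bed [-92.3 -74.9] z 0.2043 yaw -4.48 F bed [0.1 0.4 0.2]
  return _methods._mean(a, axis=axis, dtype=dtype,
  ret = ret.dtype.type(ret / rcount)
Traceback (most recent call last):
IndexError: index -1 is out of bounds for axis 0 with size 0
```

```bash
python3 - <<'E'
from h import *
o=st();pos,rot=o['eef_pos'],o['tool_rot'];p,d=read_camera('wrist');cv2.imwrite('pics/w9.png',p[:,:,::-1])
W=cloud('wrist',d,o);B=tob(W[...,:2]*1000);Z=np.where(d>0,W[...,2],-1)
hsv=cv2.cvtColor(p,cv2.COLOR_RGB2HSV)
m=big((hsv[...,1]>90)&(hsv[...,0]<22)&(abs(B[...,0])<120)&(abs(B[...,1]+25)<40)&(d>0))
body=m&(abs(Z-.032)<.006);tab=m&(Z>.055)
print(m.sum(),'Z',np.percentile(Z[m],[2,25,50,75,98]).round(4),'x',np.percentile(B[m][:,0],[1,99]).round(1),'px',np.argwhere(m).min(0),np.argwhere(m).max(0))
L=[]
for r in range(420):
    c=np.flatnonzero(body[r])
    if len(c)>3 and B[r,c[0],0]>12: L.append((c[0]-.5,r))
print(len(L));
if len(L)>3:print('straight side',line(tob(wonz(L,.032,pos,rot)*1000)/1000))
pm=big((hsv[...,1]<40)&(hsv[...,2]>90)&(abs(Z-.028)<.006)&(B[...,0]>0)&(B[...,0]<97)&(B[...,1]>-13)&(B[...,1]<48))
print('plate',pm.sum(),rect(tob(wonz(np.argwhere(pm)[:,::-1],.028,pos,rot)*1000)/1000),'cap',B[pm].min(0),B[pm].max(0),np.median(Z[pm]))
E
```

```text
t 27.48 bed [-92.9 -74.9] z 0.2036 yaw -4.47 F bed [-0.   0.4 -0.2]
3948 Z [0.0239 0.0322 0.0334 0.0638 0.0654] x [-42.3  50.9] px [  0 183] [127 232]
52
straight side (np.float32(-0.09), array([39.3, -9.4], dtype=float32))
plate 4025 (array([31.6, 20.3]), array([43.2, 56.6]), 0.13) cap [ 9.78907455 -8.16608618] [53.71947726 47.99929848] 0.02834237118124
```

The measurements show the plate home (rear end at x ≈ 9.8 mm, 0.1° off square) and the wedge flat, in line and touching the plate. The robot is clear, so I'm handing in.

```bash
python3 -c "
from station import *
print(hand_in())"
```

```text
the job is handed in; nothing more can be done
None
```

I handed the job in at about 27.5 s. The plate measured home in the corner and square, and I drove the wedge in flat beside it with about 17 N and let go. The bystanders were never approached, but no verdict came back.

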